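# Lock and level the portion scale, hold its foot

## Task

The portion scale leans forward because its front foot was screwed in too far. First turn the grey pan lock until its white pointer stands on the red mark, so that the weighing cell is safe; then turn the black knob of the front levelling foot until the bubble lies between the two lines of the vial. Finish still gripping it, bubble centred, and keep pushing it straight down with at least 10 N but less than 40 N, so that the foot stays pressed on the counter and cannot turn while a workmate runs the lock nut down. Do not shove the scale from its place, and leave the salt shaker, tumbler and tea box alone.

Things in the scene. Friction and masses are not known exactly. Their poses are not given: they have to be found in the camera images.
- scale: portion scale, 4.5 kg, loose: white housing 250 x 230 mm, top 52 mm above the counter; steel pan 160 x 214 mm on its rear half (top 74 mm). Stands on two fixed rear feet and a screw foot 270 mm ahead of them. Origin at counter height under the housing's middle; x from the front (robot side) to the rear, y left, z up. Starts leaning forward by up to 0.021 rad
- level_screw: front levelling foot, ONE rigid screw (knob, brass lock nut, stem, domed foot) in a lug at (-175, 0) mm in the scale's frame; origin at the foot's tip on the counter, z up. Clockwise from above raises the scale's front, 12 mm a turn; needs about 0.15 N m, stays where left, stops 4.2 rad either side of level. At the start 1.0 to 2.9 rad clockwise are needed
- level_knob (a point): middle of the black fluted levelling knob, on its axis, 77 mm above the counter: 38 mm diameter, from 64 to 90 mm above the counter at any turn; free below it down to the lug's boss at about 46 mm. Grip across its diameter from above, any yaw. A push on it goes straight into the counter, on top of 19 N of the scale's weight
- pan_lock (a joint): angle of the grey pan lock on the left of the scale's front deck (rad): 0 when its white pointer stands on the red mark, toward the scale's front (-x); -1.5 to -0.6 at the start; grows clockwise from above; stops at -2.0 and +0.6; needs about 0.05 N m, stays where left
- lock_grip (a point): grip point of the pan lock, on its axis, 83 mm above the counter, at (-88, 75) mm in the scale's frame: a bar 36 mm long, 12 mm thick, from 69 to 96 mm above the counter, to pinch across its thickness from above. The point's -x axis runs along the bar to its pointer end, z up
- lock_mark (a point): the red dot on the dial plate round the pan lock, 21.5 mm from its axis toward the scale's front, 53 mm above the counter
- bubble (a joint): place of the pale bubble in the lime green vial on the right of the scale's front deck (m): 0 in the middle, + toward the scale's rear (front too low), - toward its front (front too high), stops at 0.0285; moves about 9.6 mm per radian of the levelling knob and settles in about 1 s. Bubble 13 mm long; black lines 11 mm either side of the middle
- vial_middle (a point): top of the vial midway between its two black lines, at (-86, -83) mm in the scale's frame, 71 mm above the counter; the vial is 72 mm long and lies along the scale's x
- counter: the white counter that everything stands on, top at z = 0; fixed
- salt_shaker: salt shaker, 44 mm across, 90 mm tall, standing to the right of the scale; leave it. Origin under its middle
- tumbler: clear tumbler, 80 mm across, 91 mm tall, standing to the right of the scale; leave it. Origin under its middle
- tea_box: green tea box, 46 x 59 mm, 100 mm tall, standing to the left of the scale; leave it. Origin under its middle

How it is judged (in metres and radians):
On the way, in this order (a step that is already met when the one before it is completed fails the run):
1. the pan lock's pointer stands on the red mark, the scale not yet level (value of joint pan_lock between -0.15 and 0.15 rad and value of joint bubble above 0.006 m), for 0.2 s.
2. with the levelling knob gripped, the bubble stands centred between the lines (value of joint bubble between -0.0045 and 0.0045 m and contact force between the fingers and level_screw above 3 N), for 0.3 s.
At the end, for the whole second after the job is handed in: Pan lock within 0.15 rad of the red mark, bubble within 4.5 mm of the middle, scale within 0.006 rad of level and 25 mm of its place, at rest; the fingers still grip the levelling knob and push it down, so that its foot bears on the counter with over 27 N (19 N is weight) (all of step 2 and value of joint pan_lock between -0.15 and 0.15 rad and angle between scale's own z axis and vertical below 0.006 rad and contact force between level_screw and counter above 27 N and linear speed of scale below 0.01 m/s and distance of scale from where it was at the start of the episode below 0.025 m); the arm keeps its last pose, push and grip.
It fails at once if the knob is rammed down: the foot bears on the counter with more than 60 N (contact force between level_screw and counter above 60 N).
It fails at once if the scale is shoved by more than 25 mm or tipped (distance of scale from where it was at the start of the episode above 0.025 m or angle between scale's own z axis and vertical above 0.06 rad).
It fails at once if the salt shaker is moved by more than 15 mm (distance of salt_shaker from where it was at the start of the episode above 0.015 m).
It fails at once if the tumbler is moved by more than 15 mm (distance of tumbler from where it was at the start of the episode above 0.015 m).
It fails at once if the tea box is moved by more than 15 mm (distance of tea_box from where it was at the start of the episode above 0.015 m).
It also fails if it takes over 64 s, if anything falls off the work surface, if the arm or the gripper's body presses on something with over 40 N, if the wrist force passes 120 N, or if a joint passes its speed limit or range.

## Robot

A 6-joint arm with a two-finger parallel gripper is mounted at the origin on a cart in front of the work surface, level with it; the furniture and walls round the work are solid. World frame = base frame: x ahead of the robot, y to its left, z up, the work surface at z = 0. Lengths are in mm, angles in rad, forces in N, time in s.
With the tool pointing down it reaches from about 350 to 875 mm from the base axis. Payload 4.2 kg.
Tool frame: the origin (TCP) lies midway between the tips of the shut fingers; the grasp point (between the pads) lies 19 mm behind it (arm.grasp_offset is the distance from the TCP to the grasp point, in mm); z points along the fingers, y is the direction in which the jaws open and shut (so a half turn about z gives the same grasp; the last joint's range is limited). The gripper opens to 85 mm and grips with 20 to 120 N. Pads are 22 mm wide; open, the fingers measure 114 mm over their backs; the gripper's body (76 mm by 85 mm) begins 54 mm behind the grasp point. The pads swing forward as they close: fully open they stand 13 mm farther back than shut.
Start: joints at [1.497, 0.385, 0.008, 0, -1.194, -0.259], TCP at [204.149, 590.697, 231.312] pointing down, gripper open.
Joint ranges: [-3.14, 3.14], [-1.21, 2.06], [-1.07, 1.41], [-3.16, 2.05], [-2.99, -0.16], [-3.1, 3.1]. Speed limits (rad/s): [2.79, 2.79, 3.14, 3.14, 3.14, 3.14].

## Interface

Orientations are given as a unit quaternion [x, y, z, w].
In Python, from bench import arm gives the robot as it stands.
- The arm moves only by the tool move_arm, never from a script. Its argument "moves" is a list of rows, each an object with "gripper": the gripper's target within -1 to 1 (fully open at 1, half-way at 0, shut at -1); "xyz": the shift along the tool's x, y, z in cm, a list of three; "angular": the turn, a rotation vector about the tool's x, y, z in rad, a list of three. In form: [{"gripper": gripper, "xyz": [dx, dy, dz], "angular": [wx, wy, wz]}, ...]. A call has 1 to 10 rows; each row is the pose to reach, as a shift and turn from the pose commanded when the call began, along the tool's axes at that moment; what a row does not reach only later rows make up. A row lasts 1/8 s, in which the tool goes at most 62.5 mm and 10.7 degrees, less where a joint would pass 70% of its speed; a pose out of reach is approached as far as the arm can. A call with a gripper value outside its range is refused whole. The fingers move at their own pace and stop on an object; the grip force is fixed at half the most. Time passes only in rows, so rows that repeat a pose let the fingers close. It gives the time, the measured TCP pose, the force and the opening at its end, in the units of the state.
- arm.read_state(): the state, without advancing time (a new reading comes with each control period).
- arm.get_image(name): name is "scene" or "side" or "wrist"; returns (picture, depth): 480x640x3 uint8, blue, green, red; 480x640 float32, mm along the optical axis (not along the pixel's ray), 0 where there is no reading.
- arm.get_calibration(name): a dict with "camera_matrix" (3x3 intrinsics, pixels), "R" (3x3) and "t" (3): a world point X has camera coordinates R X + t. Camera axes: x right, y down, z forward; pixel columns grow to the right and rows downward; lengths in mm; the calibration is good to about 2 mm. A picture is of the moment at which its call begins: read the wrist's pose just before it. get_calibration takes no time and is no camera call; for the wrist camera it gives the pose at the moment of the call.
- arm.job_done(): hands the job in, once; it reports no verdict.
The state is a dict: "clock": time; "joints": joint angles; "joint_vel": joint speeds; "joint_efforts": joint torques, N m; "position": TCP position; "ee_rot": TCP orientation; "contact_force": force on the tool from outside, world axes, zero at the start; "wrist_torque": the same for the moment, N m; "gripper_width": finger opening in mm.
Only numpy, scipy, OpenCV 4.12 (cv2) and the standard library are available. Lean on these libraries where they do the work, as an engineer would, in place of code of your own. Each camera call takes 0.05 s, during which the arm holds its last target. There are 200 camera calls.

## Working session

There is one attempt and no reset: what is moved stays moved. The work goes in short steps, Python scripts to look and compute and a tool call to move; the robot and the scene stay as the last step left them, time stands still between calls to the robot, and variables do not carry over. Pictures are saved under pics/ and viewed, about 8 in all and at most 12, crops included, and the job is handed in when it is done.

Besides the shell and the picture viewer there is one more tool, called as name(argument=value, ...) on one line, values as JSON. move_arm: Moves the arm, as the interface text tells. Its arguments: {"type":"object","properties":{"moves":{"type":"array","items":{"type":"object","properties":{"gripper":{"type":"number"},"xyz":{"type":"array","items":{"type":"number"}},"angular":{"type":"array","items":{"type":"number"}}}}}},"required":["moves"]}

```bash
mkdir -p pics; ls
python3 - <<'E'
from bench import arm
import cv2,numpy as np
for n in ("scene","side"):
    p,d=arm.get_image(n); cv2.imwrite(f"pics/{n}0.png",p); np.save(f"pics/{n}0d.npy",d)
    c=arm.get_calibration(n); print(n,-c["R"].T@c["t"], c["camera_matrix"][0])
print(arm.read_state())
E
```

```text
pics
scene [-269.62938187  922.71237437  289.81587441] [487.97991176   0.         324.31197656]
side [  -52.51975633 -1316.38521586   391.5764709 ] [570.93358549   0.         313.98704048]
{'clock': 0.1, 'joints': array([ 1.49662139e+00,  3.85489187e-01,  6.75603679e-03, -4.27517929e-04,
       -1.19397320e+00, -2.58596954e-01]), 'joint_vel': array([ 0.000754  , -0.0023876 ,  0.00386755,  0.00275143, -0.0004976 ,
        0.00134189]), 'joint_efforts': array([-4.26125616e-04, -3.93316627e+01,  1.88930368e+01,  4.19802815e+00,
       -2.57178595e-03,  4.91255037e-07]), 'position': array([203.98271772, 590.23063407, 230.32378989]), 'ee_rot': array([ 9.86176233e-01, -1.65696972e-01, -1.09903905e-04,  9.69251762e-04]), 'contact_force': array([ 0.42890816, -0.90885914,  0.36202533]), 'wrist_torque': array([-0.03245854,  0.03081343,  0.00673563]), 'gripper_width': 85.59755584833287}
```

View pics/scene0.png

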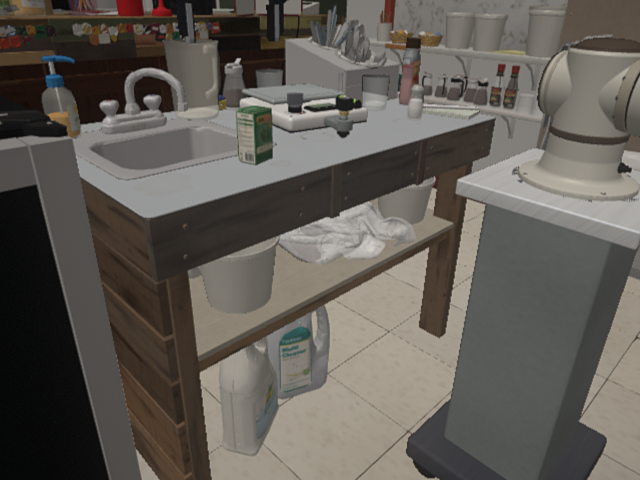

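View pics/side0.png

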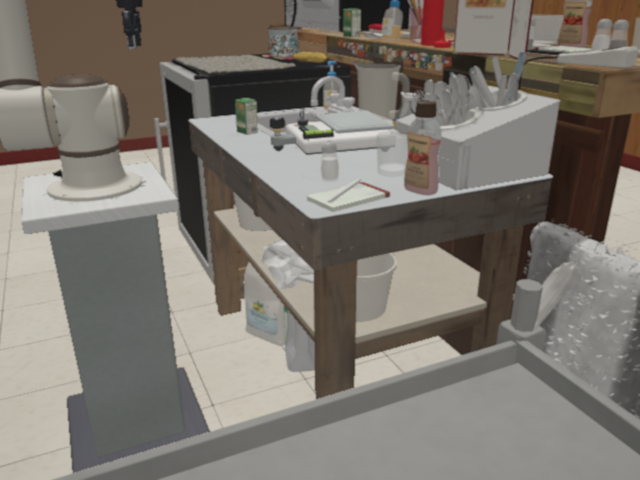

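The scene view shows the knob at about (344,102), the lock at (295,100), the tea box at (254,135) and the shaker at (415,105). In the side view the knob is at (278,122), the lock at (303,117) and the vial at (317,131).

```bash
cat > h.py <<'E'
import numpy as np,cv2
from bench import arm
def ray(c,u,v):
    K=c["camera_matrix"];d=np.linalg.inv(K)@[u,v,1];return -c["R"].T@c["t"],c["R"].T@d
def plane(c,u,v,z):
    o,d=ray(c,u,v);return o+d*(z-o[2])/d[2]
def pix(c,d,u,v):
    o,r=ray(c,u,v);z=np.median(d[v-1:v+2,u-1:u+2]);return o+r*z
E
python3 - <<'E'
from h import *
np.set_printoptions(precision=1,suppress=True)
for n,P in (("scene",dict(knob=(344,103),lock=(295,102),tea=(254,135),shaker=(415,105),tumb=(376,92),lug=(344,128))),("side",dict(knob=(278,124),lock=(303,119),vial=(317,131),tea=(246,115),shaker=(330,160),tumb=(388,155)))):
    c=arm.get_calibration(n);d=np.load(f"pics/{n}0d.npy")
    for k,(u,v) in P.items(): print(n,k,pix(c,d,u,v))
c=arm.get_calibration("wrist");print("wristcam",-c["R"].T@c["t"],c["R"],c["camera_matrix"])
p,d=arm.get_image("wrist");cv2.imwrite("pics/w0.png",p)
E
```

```text
scene knob [465.7 124.1  81.2]
scene lock [570.6 174.   73.3]
scene tea [446.7 385.5  57.4]
scene shaker [ 479.4 -165.9   39.2]
scene tumb [ 620.3 -174.5   52.1]
scene lug [463.6 123.   26.3]
side knob [476.1  89.7  74.6]
side lock [574.7 153.1  66.9]
side vial [550.3   6.2  65.1]
side tea [465.  327.5  57.8]
side shaker [ 485.6 -203.7   49. ]
side tumb [ 619.  -229.9   50.3]
wristcam [273.2 567.2 373.8] [[-0.3 -0.9  0. ]
 [-0.9  0.3  0.3]
 [-0.3  0.1 -1. ]] [[384.8   0.  327.8]
 [  0.  384.8 238.7]
 [  0.    0.    1. ]]
```

View pics/w0.png

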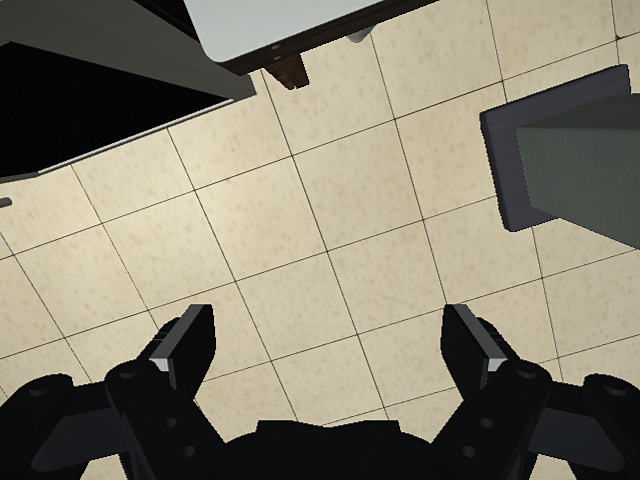

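The wrist view shows only the floor, so I'll move over the scale. The depth points give knob ≈ (474,105), lock ≈ (572,163) and scale yaw ≈ -9°.

move_arm(moves=[{"gripper":0,"xyz":[39,37.8,0],"angular":[0,0,-0.17]},{"gripper":0,"xyz":[39,37.8,0],"angular":[0,0,-0.17]},{"gripper":0,"xyz":[39,37.8,0],"angular":[0,0,-0.17]},{"gripper":0,"xyz":[39,37.8,0],"angular":[0,0,-0.17]},{"gripper":0,"xyz":[39,37.8,0],"angular":[0,0,-0.17]},{"gripper":0,"xyz":[39,37.8,0],"angular":[0,0,-0.17]},{"gripper":0,"xyz":[39,37.8,0],"angular":[0,0,-0.17]},{"gripper":0,"xyz":[39,37.8,0],"angular":[0,0,-0.17]},{"gripper":0,"xyz":[39,37.8,0],"angular":[0,0,-0.17]},{"gripper":0,"xyz":[39,37.8,0],"angular":[0,0,-0.17]}])

```text
clock: 1.4
position: [449.8, 103.6, 231.0]
ee_rot: [0.996, -0.084, -0.0, 0.0]
contact_force: [-0.9, -0.5, -0.5]
gripper_width: 42.6
```

```bash
cat > look.py <<'E'
from h import *
import sys,pickle
s=arm.read_state();c=arm.get_calibration("wrist");p,d=arm.get_image("wrist")
n=sys.argv[1];cv2.imwrite(f"pics/{n}.png",p);pickle.dump((s,c,p,d),open(f"pics/{n}.pkl","wb"))
from scipy.spatial.transform import Rotation as R
M=R.from_quat(s["ee_rot"]).as_matrix()
print(s["clock"],s["position"],"yaw",np.arctan2(M[1,0],M[0,0]),"tilt",M[:2,2],"w",s["gripper_width"],"F",s["contact_force"],"j",s["joints"])
E
python3 look.py w1
```

```text
1.4 [449.76171893 103.64665677 230.96490614] yaw -0.16781785009026148 tilt [-0.00074068 -0.00047586] w 42.61005186677479 F [-0.85393167 -0.48878251 -0.49938614] j [ 5.80032374e-01  1.03952460e-01 -3.73392712e-01 -8.88760727e-06
 -1.09433149e+00  8.22950375e-01]
```

View pics/w1.png

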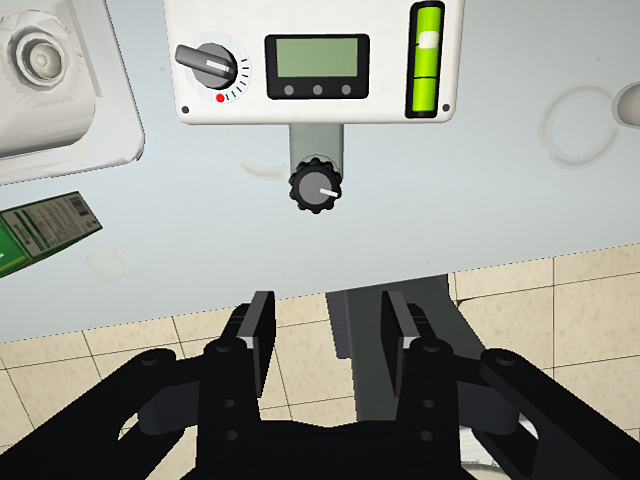

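The wrist view shows the knob top at (316,187), the red mark at (220,98) and the lock bar with its white stripe from (207,65) to (228,68). The vial is at (425,60) with the bubble at (428,40).

Run:
```python
from h import *
import pickle
np.set_printoptions(precision=1,suppress=True)
s,c,p,d=pickle.load(open("pics/w1.pkl","rb"))
h=cv2.cvtColor(p,cv2.COLOR_BGR2HSV)
def cen(m,x0,y0,x1,y1):
    v,u=np.nonzero(m[y0:y1,x0:x1]);return u+x0,v+y0
red=(h[...,1]>150)&(h[...,2]>120)&((h[...,0]<8)|(h[...,0]>172))
u,v=cen(red,200,85,240,110);R=plane(c,u.mean(),v.mean(),50);print("red",u.mean(),v.mean(),len(u),R, pix(c,d,round(u.mean()),round(v.mean())))
st=(p.min(2)>200)
n,l,S,C=cv2.connectedComponentsWithStats(st.astype(np.uint8))
for i in range(1,n):
    x,y,w,hh,a=S[i]
    if a<400 and a>15 and y<220: print("white",S[i],C[i])
m=st;u,v=cen(m,203,58,232,76)
lab=l[66:68,205:230];print(np.unique(lab))
for q in [(210,65),(219,66),(226,68),(190,53),(316,187),(335,193),(427,60),(185,110),(446,107)]: print(q,pix(c,d,*q))
g=((p.max(2)<175)&(p.min(2)>85)).astype(np.uint8)
u,v=cen(g,296,165,340,212);print("cap",u.mean(),v.mean(),plane(c,np.median(u),np.median(v),88))
k=(h[...,2]<60);u,v=cen(k,285,155,348,218);(e,r)=cv2.minEnclosingCircle(np.c_[u,v].astype(np.float32));print("knob",e,r,plane(c,*e,85))
cv2.imwrite("pics/w1c.png",np.hstack([cv2.resize(p[20:120,160:260],None,fx=4,fy=4),cv2.resize(p[0:125,395:470],None,fx=3.2,fy=3.2,)[:400]]))
```

```text
red 219.75 97.61538461538461 52 [556.  173.2  50. ] [555.5 172.5  52.2]
white [  3  12  64  39 391] [36.3 23.7]
white [ 9 19  8 11 31] [12.9 24.8]
white [419  31  16  17 204] [425.9  39. ]
white [ 17  35  47  32 176] [34.8 45.9]
white [ 43  56  31  39 198] [62.3 80. ]
white [207  60  19  11  93] [215.8  64.9]
white [21 68 21 16 40] [29.2 76.4]
white [52 70 12 14 26] [58.9 77.2]
white [ 74  74  21  28 252] [85.4 88.7]
white [320 189  17   8  59] [328.2 192.1]
[ 0 43 45]
(210, 65) [572.4 163.4  94.6]
(219, 66) [570.8 157.6  94.6]
(226, 68) [569.  153.5  93.5]
(190, 53) [581.8 174.8  94.1]
(316, 187) [479.4 108.2  90.9]
(335, 193) [472.5  95.1  90.5]
(427, 60) [553.7  13.6  69.2]
(185, 110) [551.5 202.6  50.9]
(446, 107) [518.9  -3.   50.4]
cap 315.1715976331361 186.7301775147929 [479.1 109.1  88. ]
knob (315.4955139160156, 185.0179443359375) 28.022571563720703 [480.  108.6  85. ]
```

View pics/w1c.png

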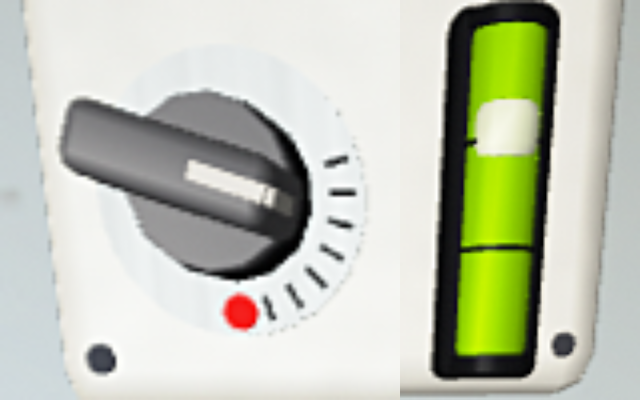

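Run:
```python
from h import *
import pickle
s,c,p,d=pickle.load(open("pics/w1.pkl","rb"))
g=p.min(2).astype(float);w=np.clip(g-150,0,None);w[:58]=0;w[72:]=0;w[:,:204]=0;w[:,230:]=0
v,u=np.nonzero(w);P=np.array([plane(c,a,b,94)[:2] for a,b in zip(u,v)]);W=w[v,u]
print(list(zip(u,v))[:0],len(u)); m=np.average(P,axis=0,weights=W);C=np.cov(P.T,aweights=W);e,V=np.linalg.eigh(C)
print(m,e**.5,np.degrees(np.arctan2(V[1,1],V[0,1])))
a=plane(c,206.75,62.5,94);b=plane(c,226.5,68.5,94);print(a,b,np.degrees(np.arctan2(*(b-a)[[1,0]])))
a=plane(c,181,44.5,94);b=plane(c,224,57.5,94);print(a,b,np.degrees(np.arctan2(*(b-a)[[1,0]])))
```

```text
[] 137
[571.64200117 159.29446817] [0.89761583 4.12148433] 63.341458033023144
[574.34073846 165.30606125  94.        ] [568.52364801 153.17758442  94.        ] -115.62342453157758
[587.79657522 179.28079912  94.        ] [575.3825475  153.18527201  94.        ] -115.44112315446736
```

move_arm(moves=[{"gripper":0,"xyz":[11.4,-8.6,5],"angular":[0,0,-1.285]},{"gripper":0,"xyz":[11.4,-8.6,5],"angular":[0,0,-1.285]},{"gripper":0,"xyz":[11.4,-8.6,12],"angular":[0,0,-1.285]},{"gripper":0,"xyz":[11.4,-8.6,12],"angular":[0,0,-1.285]},{"gripper":0,"xyz":[11.4,-8.6,12],"angular":[0,0,-1.285]},{"gripper":0,"xyz":[11.4,-8.6,12],"angular":[0,0,-1.285]},{"gripper":0,"xyz":[11.4,-8.6,12],"angular":[0,0,-1.285]},{"gripper":0,"xyz":[11.4,-8.6,12],"angular":[0,0,-1.285]},{"gripper":0,"xyz":[11.4,-8.6,12],"angular":[0,0,-1.285]},{"gripper":0,"xyz":[11.4,-8.6,12],"angular":[0,0,-1.285]}])

```text
clock: 2.7
position: [575.6, 172.8, 111.3]
ee_rot: [0.847, 0.532, 0.0, -0.0]
contact_force: [0.2, -0.1, -0.2]
gripper_width: 42.5
```

```bash
python3 look.py w2
```

```text
2.7 [575.56071664 172.75432675 111.3264091 ] yaw 1.1214741436807816 tilt [2.31726050e-05 6.07291113e-05] w 42.453566556167985 F [ 0.23631132 -0.10837606 -0.20845146] j [ 5.60734329e-01  4.52302619e-01 -2.10852612e-01 -4.96254866e-05
 -9.07589176e-01  2.13156669e+00]
```

View pics/w2.png

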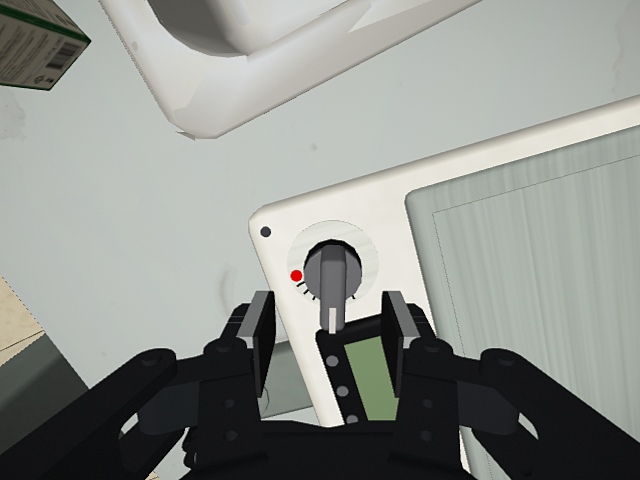

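The bar stands upright in the image at (333,290), with the fingers' middle near 328. It is aligned to within about 2 mm.

move_arm(moves=[{"gripper":0,"xyz":[-0.2,0.2,1.5],"angular":[0,0,0]},{"gripper":0,"xyz":[-0.2,0.2,3],"angular":[0,0,0]},{"gripper":0,"xyz":[-0.2,0.2,4.9],"angular":[0,0,0]},{"gripper":0,"xyz":[-0.2,0.2,4.9],"angular":[0,0,0]},{"gripper":0,"xyz":[-0.2,0.2,4.9],"angular":[0,0,0]}])

```text
clock: 3.38
position: [576.8, 169.7, 62.2]
ee_rot: [0.847, 0.532, -0.0, 0.0]
contact_force: [0.4, 0.2, 0.3]
gripper_width: 42.6
```

Position is good: (576.8,169.7,62.2). Now close.

move_arm(moves=[{"gripper":-0.4,"xyz":[0,0,0],"angular":[0,0,0]},{"gripper":-0.7,"xyz":[0,0,0],"angular":[0,0,0]},{"gripper":-1,"xyz":[0,0,0],"angular":[0,0,0]},{"gripper":-1,"xyz":[0,0,0],"angular":[0,0,0]},{"gripper":-1,"xyz":[0,0,0],"angular":[0,0,0]},{"gripper":-1,"xyz":[0,0,0],"angular":[0,0,0]}])

```text
clock: 4.12
position: [577.0, 170.0, 63.2]
ee_rot: [0.847, 0.532, 0.001, 0.0]
contact_force: [-1.6, 0.3, 5.4]
gripper_width: 26.4
```

move_arm(moves=[{"gripper":-1,"xyz":[0,0,0],"angular":[0,0,0]},{"gripper":-1,"xyz":[0,0,0],"angular":[0,0,0]},{"gripper":-1,"xyz":[0,0,0],"angular":[0,0,0]}])

```text
clock: 4.5
position: [577.0, 170.0, 63.2]
ee_rot: [0.847, 0.532, 0.001, 0.0]
contact_force: [-0.7, 0.1, 5.7]
gripper_width: 26.7
```

```bash
python3 look.py w3
```

```text
4.5 [577.04920807 170.00435993  63.24512665] yaw 1.1224341370481339 tilt [0.0013213  0.00055754] w 26.73747134620081 F [-0.73501876  0.12366755  5.697166  ] j [ 5.55484450e-01  5.10003535e-01 -2.56941132e-01  3.10247792e-04
 -8.02435025e-01  2.13753005e+00]
```

View pics/w3.png

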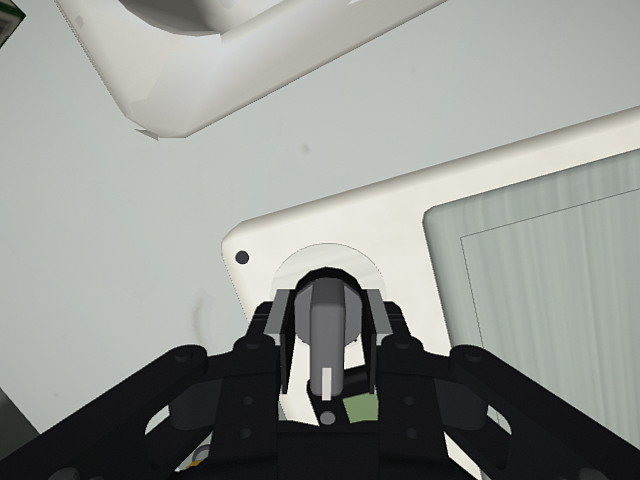

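The fingers closed on the round hub under the bar (26.7 mm), so they are too low. I'll open, rise 8 mm and close again.

move_arm(moves=[{"gripper":0,"xyz":[0,0,0],"angular":[0,0,0]},{"gripper":0,"xyz":[0,0,-0.2],"angular":[0,0,0]},{"gripper":0,"xyz":[0,0,-0.8],"angular":[0,0,0]},{"gripper":0,"xyz":[0,0,-0.8],"angular":[0,0,0]},{"gripper":-1,"xyz":[0,0,-0.8],"angular":[0,0,0]},{"gripper":-1,"xyz":[0,0,-0.8],"angular":[0,0,0]},{"gripper":-1,"xyz":[0,0,-0.8],"angular":[0,0,0]},{"gripper":-1,"xyz":[0,0,-0.8],"angular":[0,0,0]},{"gripper":-1,"xyz":[0,0,-0.8],"angular":[0,0,0]},{"gripper":-1,"xyz":[0,0,-0.8],"angular":[0,0,0]}])

```text
clock: 5.8
position: [576.7, 169.7, 70.4]
ee_rot: [0.847, 0.532, -0.0, 0.0]
contact_force: [-0.3, -1.5, 1.3]
gripper_width: 10.5
```

move_arm(moves=[{"gripper":-1,"xyz":[0,0,0],"angular":[0,0,0.16]},{"gripper":-1,"xyz":[0,0,0],"angular":[0,0,0.32]},{"gripper":-1,"xyz":[0,0,0],"angular":[0,0,0.48]},{"gripper":-1,"xyz":[0,0,0],"angular":[0,0,0.64]},{"gripper":-1,"xyz":[0,0,0],"angular":[0,0,0.8]},{"gripper":-1,"xyz":[0,0,0],"angular":[0,0,0.96]},{"gripper":-1,"xyz":[0,0,0],"angular":[0,0,1.12]},{"gripper":-1,"xyz":[0,0,0],"angular":[0,0,1.28]},{"gripper":-1,"xyz":[0,0,0],"angular":[0,0,1.28]},{"gripper":-1,"xyz":[0,0,0],"angular":[0,0,1.28]}])

```text
clock: 7.05
position: [577.3, 168.7, 70.4]
ee_rot: [0.997, -0.079, 0.0, 0.001]
contact_force: [1.9, -5.3, 0.1]
gripper_width: 10.5
```

```bash
python3 look.py w4
```

```text
7.05 [577.26094345 168.68087127  70.36012255] yaw -0.15811016355443916 tilt [ 0.00073953 -0.00107073] w 10.505861182991886 F [ 1.91717411 -5.3244001   0.08832322] j [ 0.55390406  0.50123107 -0.25086152  0.0017798  -0.81863878  0.85756574]
```

View pics/w4.png

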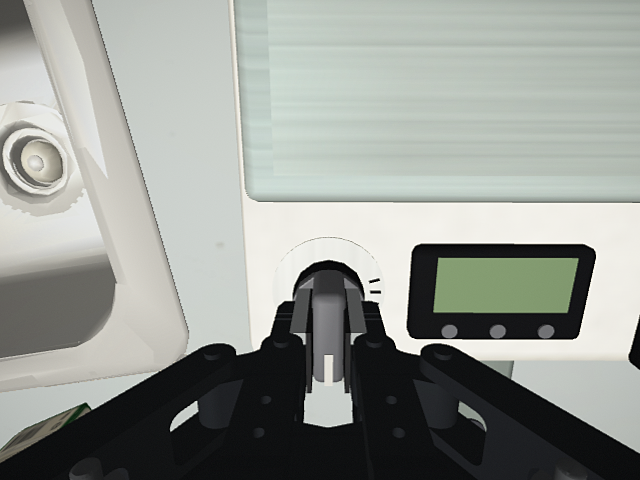

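The bar lies along the scale's x axis: it is vertical in the image at x≈328, the pan edge is horizontal, and the white end points to the front. I'll release, rise and go over the knob.

move_arm(moves=[{"gripper":-0.5,"xyz":[0,0,0],"angular":[0,0,0]},{"gripper":0,"xyz":[0,0,0],"angular":[0,0,0]},{"gripper":0,"xyz":[0,0,0],"angular":[0,0,0]},{"gripper":0,"xyz":[0,0,-2.5],"angular":[0,0,0]},{"gripper":0,"xyz":[0,0,-5],"angular":[0,0,0]},{"gripper":0.6,"xyz":[-4,3.5,-5],"angular":[0,0,0]},{"gripper":0.6,"xyz":[-8.7,7.5,-5],"angular":[0,0,0]},{"gripper":0.6,"xyz":[-8.7,7.5,-5],"angular":[0,0,0]},{"gripper":0.6,"xyz":[-8.7,7.5,-5],"angular":[0,0,0]},{"gripper":0.6,"xyz":[-8.7,7.5,-5],"angular":[0,0,0]}])

```text
clock: 8.35
position: [480.3, 110.3, 120.6]
ee_rot: [0.997, -0.079, 0.001, -0.0]
contact_force: [0.8, 0.3, 0.0]
gripper_width: 68.4
```

```bash
python3 look.py w5
```

```text
8.35 [480.2813583  110.30256502 120.64589029] yaw -0.15742677400509214 tilt [0.00146018 0.0007706 ] w 68.44823652292219 F [0.82388118 0.27761067 0.02957176] j [ 5.56071932e-01  2.78150310e-01 -4.65214670e-01  1.58172099e-04
 -8.25784405e-01  8.57191133e-01]
```

View pics/w5.png

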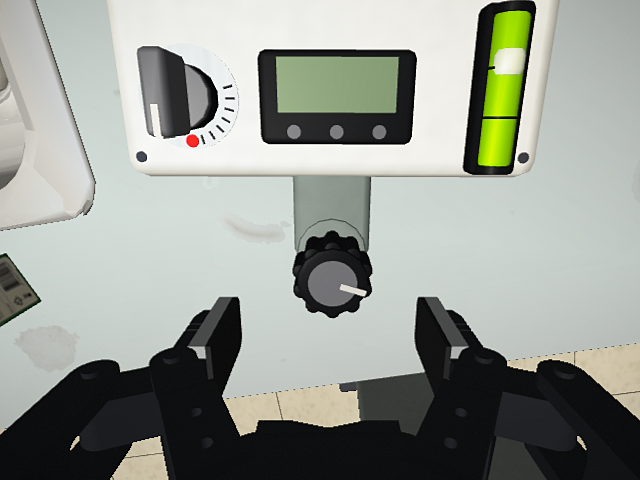

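The bar now points down toward the red mark at (193,141). The knob cap is at (332,283), the bubble at (510,61) and the vial lines at y≈68 and y≈118.

Run:
```python
from h import *
import pickle
np.set_printoptions(precision=1,suppress=True)
s,c,p,d=pickle.load(open("pics/w5.pkl","rb"))
g=p.min(2).astype(float);w=np.clip(g-185,0,None);w[:100]=0;w[140:]=0;w[:,:148]=0;w[:,164:]=0
v,u=np.nonzero(w);P=np.array([plane(c,a,b,94)[:2] for a,b in zip(u,v)]);C=np.cov(P.T,aweights=w[v,u]);e,V=np.linalg.eigh(C)
print(len(u),P.mean(0),e**.5,np.degrees(np.arctan(V[1,1]/V[0,1])))
for q in [(142,156),(523,157)]: print(q,plane(c,*q,50.5))
a,b=plane(c,142,156,50.5),plane(c,523,157,50.5);print("scale yaw",np.degrees(np.arctan((b-a)[0]/(b-a)[1]))*-1)
for q in [(492,68),(497,118),(510,61),(510,49),(507,74)]: print(q,plane(c,*q,69))
u0=(p.max(2)<175)&(p.min(2)>85)
v,u=np.nonzero(u0[258:310,305:360]);print("cap",u.mean()+305,v.mean()+258,plane(c,np.median(u)+305,np.median(v)+258,90))
```

```text
298 [564.5 171.8] [1.3 4.5] -13.60556105247613
(142, 156) [552.2 202.2  50.5]
(523, 157) [519.   -2.7  50.5]
scale yaw -9.201810390461064
(492, 68) [565.4  19.8  69. ]
(497, 118) [542.5  18.3  69. ]
(510, 61) [567.1  11.5  69. ]
(510, 49) [572.2  11.3  69. ]
(507, 74) [561.6  13.   69. ]
cap 331.15611814345993 283.0427968655817 [479.4 109.6  90. ]
```

move_arm(moves=[{"gripper":0.6,"xyz":[-0.1,0.1,0],"angular":[0,0,-0.2]},{"gripper":0.6,"xyz":[-0.1,0.1,0],"angular":[0,0,-0.4]},{"gripper":0.6,"xyz":[-0.1,0.1,0],"angular":[0,0,-0.6]},{"gripper":0.6,"xyz":[-0.1,0.1,0],"angular":[0,0,-0.8]},{"gripper":0.6,"xyz":[-0.1,0.1,0],"angular":[0,0,-0.8]},{"gripper":0.6,"xyz":[-0.1,0.1,2],"angular":[0,0,-0.8]},{"gripper":0.6,"xyz":[-0.1,0.1,4],"angular":[0,0,-0.8]},{"gripper":0.6,"xyz":[-0.1,0.1,6.2],"angular":[0,0,-0.8]},{"gripper":0.6,"xyz":[-0.1,0.1,6.2],"angular":[0,0,-0.8]},{"gripper":0.6,"xyz":[-0.1,0.1,6.2],"angular":[0,0,-0.8]}])

```text
clock: 9.65
position: [478.7, 109.0, 58.8]
ee_rot: [0.949, 0.316, 0.001, 0.0]
contact_force: [0.6, -0.4, 0.8]
gripper_width: 68.5
```

move_arm(moves=[{"gripper":0.2,"xyz":[0,0,0],"angular":[0,0,0]},{"gripper":0,"xyz":[0,0,0],"angular":[0,0,0]},{"gripper":-0.5,"xyz":[0,0,0],"angular":[0,0,0]},{"gripper":-1,"xyz":[0,0,0],"angular":[0,0,0]},{"gripper":-1,"xyz":[0,0,0],"angular":[0,0,0]},{"gripper":-1,"xyz":[0,0,0],"angular":[0,0,0]},{"gripper":-1,"xyz":[0,0,0],"angular":[0,0,0]}])

```text
clock: 10.52
position: [478.3, 108.5, 59.2]
ee_rot: [0.949, 0.316, 0.001, 0.0]
contact_force: [-0.7, -1.4, 7.0]
gripper_width: 36.5
```

move_arm(moves=[{"gripper":-1,"xyz":[0,0,0],"angular":[0,0,0.15]},{"gripper":-1,"xyz":[0,0,0],"angular":[0,0,0.3]},{"gripper":-1,"xyz":[0,0,0],"angular":[0,0,0.45]},{"gripper":-1,"xyz":[0,0,0],"angular":[0,0,0.6]},{"gripper":-1,"xyz":[0,0,0],"angular":[0,0,0.75]},{"gripper":-1,"xyz":[0,0,0],"angular":[0,0,0.9]},{"gripper":-1,"xyz":[0,0,0],"angular":[0,0,1.05]},{"gripper":-1,"xyz":[0,0,0],"angular":[0,0,1.2]},{"gripper":-1,"xyz":[0,0,0],"angular":[0,0,1.35]},{"gripper":-1,"xyz":[0,0,0],"angular":[0,0,1.35]}])

```text
clock: 11.78
position: [479.1, 108.9, 59.2]
ee_rot: [0.938, -0.346, 0.001, -0.001]
contact_force: [1.4, -2.2, 4.7]
gripper_width: 36.3
```

move_arm(moves=[{"gripper":-1,"xyz":[0,0,0],"angular":[0,0,0]},{"gripper":-1,"xyz":[0,0,0],"angular":[0,0,0]},{"gripper":-1,"xyz":[0,0,0],"angular":[0,0,0]},{"gripper":-1,"xyz":[0,0,0],"angular":[0,0,0]},{"gripper":-1,"xyz":[0,0,0],"angular":[0,0,0]},{"gripper":-1,"xyz":[0,0,0],"angular":[0,0,0]},{"gripper":-1,"xyz":[0,0,0],"angular":[0,0,0]},{"gripper":-1,"xyz":[0,0,0],"angular":[0,0,0]}])

```text
clock: 12.78
position: [479.0, 108.9, 59.2]
ee_rot: [0.939, -0.345, 0.001, -0.001]
contact_force: [1.7, -1.9, 6.3]
gripper_width: 36.5
```

```bash
python3 look.py w6
```

```text
12.775 [479.04249122 108.85968818  59.20057145] yaw -0.7049249534249893 tilt [0.00292669 0.00114137] w 36.51794820388449 F [ 1.73051228 -1.89491895  6.30426613] j [ 0.55513358  0.36623057 -0.53691625  0.00092841 -0.66456096  0.3100099 ]
```

View pics/w6.png

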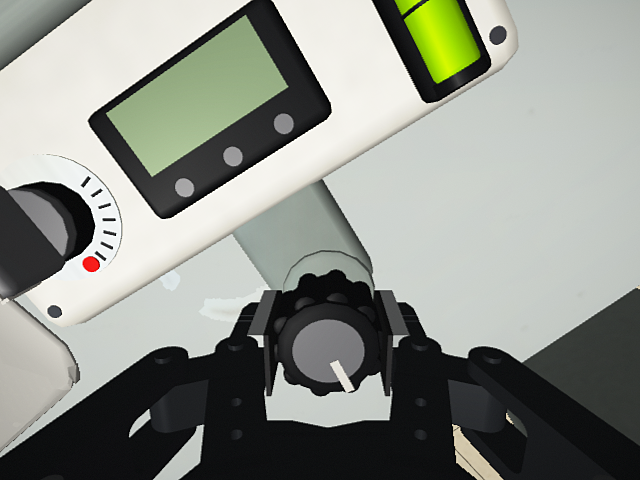

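The bubble is out of frame at this yaw; only the lower vial line at (410,10) shows. At yaw ≈ -0.1 the vial should be in view, so I'll release, turn back and regrip there.

move_arm(moves=[{"gripper":0,"xyz":[0,0,0],"angular":[0,0,0]},{"gripper":0.6,"xyz":[0,0,0],"angular":[0,0,0]},{"gripper":0.6,"xyz":[0,0,0],"angular":[0,0,0]},{"gripper":0.6,"xyz":[0,0,0],"angular":[0,0,0]},{"gripper":0.6,"xyz":[0,0,0],"angular":[0,0,-0.17]},{"gripper":0.6,"xyz":[0,0,0],"angular":[0,0,-0.34]},{"gripper":0.6,"xyz":[0,0,0],"angular":[0,0,-0.5]},{"gripper":0.6,"xyz":[0,0,0],"angular":[0,0,-0.65]},{"gripper":0.6,"xyz":[0,0,0],"angular":[0,0,-0.65]},{"gripper":0.6,"xyz":[0,0,0],"angular":[0,0,-0.65]}])

```text
clock: 14.08
position: [477.7, 108.5, 58.3]
ee_rot: [1.0, -0.03, -0.0, 0.0]
contact_force: [-0.3, 0.2, -0.8]
gripper_width: 67.9
```

move_arm(moves=[{"gripper":0,"xyz":[0,0,0],"angular":[0,0,0]},{"gripper":-0.5,"xyz":[0,0,0],"angular":[0,0,0]},{"gripper":-1,"xyz":[0,0,0],"angular":[0,0,0]},{"gripper":-1,"xyz":[0,0,0],"angular":[0,0,0]},{"gripper":-1,"xyz":[0,0,0],"angular":[0,0,0]},{"gripper":-1,"xyz":[0,0,0],"angular":[0,0,0]}])

```text
clock: 14.82
position: [477.8, 108.6, 58.5]
ee_rot: [1.0, -0.029, 0.0, -0.0]
contact_force: [-1.4, 2.4, 5.2]
gripper_width: 36.5
```

```bash
python3 look.py w7
```

```text
14.825 [477.82733254 108.63718682  58.52120102] yaw -0.057890548687579396 tilt [0.00021151 0.00021503] w 36.54337261472015 F [-1.42379872  2.3747113   5.19913341] j [ 5.55694407e-01  3.66809163e-01 -5.38091686e-01 -1.15123520e-04
 -6.65602361e-01  9.57301933e-01]
```

View pics/w7.png

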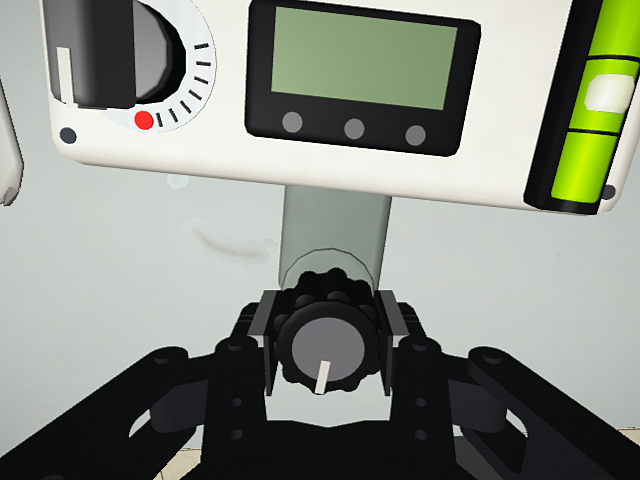

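The bubble at (610,93) sits midway between the lines (y≈58 and y≈131), so it is centred with the knob gripped. Next is the downward push, in small steps.

move_arm(moves=[{"gripper":-1,"xyz":[0,0,0.05],"angular":[0,0,0]},{"gripper":-1,"xyz":[0,0,0.1],"angular":[0,0,0]},{"gripper":-1,"xyz":[0,0,0.15],"angular":[0,0,0]},{"gripper":-1,"xyz":[0,0,0.15],"angular":[0,0,0]}])

```text
clock: 15.38
position: [477.9, 108.6, 58.3]
ee_rot: [1.0, -0.029, 0.0, -0.0]
contact_force: [-5.8, 1.8, 15.7]
gripper_width: 36.6
```

move_arm(moves=[{"gripper":-1,"xyz":[0,0,0.06],"angular":[0,0,0]},{"gripper":-1,"xyz":[0,0,0.06],"angular":[0,0,0]},{"gripper":-1,"xyz":[0,0,0.06],"angular":[0,0,0]},{"gripper":-1,"xyz":[0,0,0.06],"angular":[0,0,0]},{"gripper":-1,"xyz":[0,0,0.06],"angular":[0,0,0]},{"gripper":-1,"xyz":[0,0,0.06],"angular":[0,0,0]},{"gripper":-1,"xyz":[0,0,0.06],"angular":[0,0,0]},{"gripper":-1,"xyz":[0,0,0.06],"angular":[0,0,0]}])

```text
clock: 16.38
position: [477.9, 108.7, 58.3]
ee_rot: [1.0, -0.028, 0.0, 0.0]
contact_force: [-8.0, 2.0, 19.7]
gripper_width: 36.6
```

```bash
python3 look.py w8
python3 - <<'E'
import cv2;p=cv2.imread("pics/w8.png");cv2.imwrite("pics/w8c.png",cv2.resize(p[0:215,520:640],None,fx=2.5,fy=2.5))
E
```

```text
16.375 [477.88212872 108.6548008   58.27289989] yaw -0.05684178242240161 tilt [ 7.72524294e-04 -5.43103247e-05] w 36.552534537734466 F [-7.99495622  2.00950523 19.71904487] j [ 5.56001558e-01  3.67093828e-01 -5.38861694e-01  7.36265691e-04
 -6.64213440e-01  9.57373388e-01]
```

View pics/w8c.png

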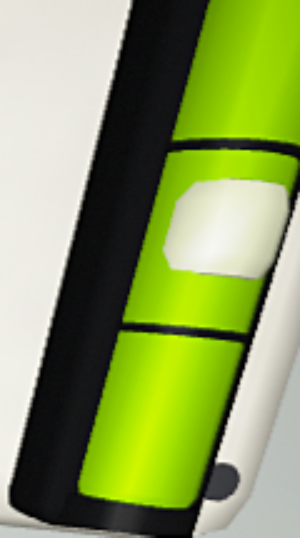

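The bubble (y≈228 in the crop) lies between the lines (y≈146 and y≈330), about 1 mm off the middle. The push is 19.7 N and steady, so I'm handing in.

```bash
python3 -c "
from bench import arm
print(arm.job_done()); s=arm.read_state(); print(s['clock'],s['contact_force'],s['gripper_width'])"
```

```text
the job is handed in; nothing more can be done
None
the job is handed in; nothing more can be done
```

The job is handed in at 16.4 s of the 64 s. No verdict was reported.

**What I did**
- **Pan lock:** I turned it about 1.28 rad clockwise onto the red mark. My first grip closed on the round hub under the bar, so I opened, rose 8 mm and gripped the bar properly.
- **Levelling knob:** I turned it 1.35 rad clockwise, then regripped it at a yaw where the wrist camera could see the vial. I then pushed straight down.

**Last checks**
- **Bubble:** about 1 mm from the middle toward the rear (limit 4.5 mm), seen with the knob gripped and pushed.
- **Push:** 19.7 N down, so the foot should bear about 39 N with the scale's 19 N of weight.
- **Side force:** the tool also pushes the scale with about 8 N toward its rear.
- **Grip:** the fingers are held at 36.5 mm on the knob.
- **Pan lock angle:** the three measures disagree slightly: 0 from the gripper yaw, 0.04 and 0.08 rad from the pointer stripe. All are inside 0.15 rad.

I did not re-measure the scale's position or its lean directly. None of my moves went near the shaker, tumbler or tea box.

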